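# Find the loose bolt on the cheese cutter

### The job

Pull the tapping rod out of its upright holder and tap the capped bolts of the cheese cutter with it from above until you find the loose one, which sinks under the tap while the firm ones do not budge. Then use the rod to push over the yellow lever on that bolt's sprung cap so that the cap lifts at least 45 degrees open, and finish while still gripping the rod and holding the cap open with it. Never open the cap of a bolt that has not sunk, keep the other caps shut, and leave everything else on the table where it stands.

Things in the scene. Friction and masses are not known exactly. Their poses are not given: they have to be found in the camera images.
- rod_grip (a point): Centre of the green handle of the tapping rod, on the rod's axis. The rod stands upright in the holder at the start; its z axis runs up along it. Handle: round, 22 mm in diameter, 70 mm long (35 mm above and below this point), with a white band. Below it a round steel shaft, 12 mm in diameter, 100 mm long, with a blunt flat end 135 mm below this point. About 0.12 kg. Loose.
- rod_tip (a point): Centre of the blunt lower end of the rod, 135 mm below the handle's centre.
- holder: Round steel holder fixed to the table, 90 mm tall, 52 mm in diameter (foot 68 mm), blue band; origin at the centre of its underside. The rod stands in its 15 mm bore, which is 70 mm deep (floor 20 mm above the table): lift the rod straight up by more than 70 mm to draw it out. The lower end of the green handle starts 30 mm above the holder's top.
- cutter_mid (a point): Centre of the top face of the cheese cutter's mounting bar, 50 mm above the table, fixed. Its x axis points away from the robot (give or take some yaw) to the cutting deck, its y axis runs along the bar. The bar is 90 mm (x) by 240 mm (y). Three capped bolts stand in a row on this y axis: a at y = +70 mm, b at 0, c at -70 mm.
- cutter: The whole cutter, fixed to the table; origin under the bar's middle, axes as the bar's. Behind the bar, from x = 45 to 205 mm, is a deck with a block of cheese (top 95 mm above the table) and a wire frame (140 mm above the table).
- cap_a_top (a point): The place to tap on the level top of bolt a's shut cap, 77 mm above the table when not sunk. The cap is a blue disc, 48 mm in diameter, 5 mm thick, centred 2 mm beyond (+x of) this point, axes as the cutter's. Its hinge runs along y, 30 mm beyond this point and 2.5 mm below it. The brass bolt head, 38 mm wide, lies 1.5 mm under the disc.
- cap_a_lever (a point): Point on the near (-x) face of the yellow lever plate that stands up from bolt a's cap: 12 mm nearer than the hinge and 35 mm above it. The plate is 5 mm thick, 30 mm wide along y, its top edge 55 mm above the hinge. Pushing this face towards +x with the rod's lower end swings lever and disc together over the hinge, lifting the disc; 1 to 2 N holds it, and it springs shut when let go.
- cap_a (a joint): Opening angle of bolt a's cap: 0 shut, 1.15 rad at its open stop; a spring closes it.
- bolt_a (a joint): How far bolt a (with its cap) has sunk, in m: 0 at the start. A firm bolt moves less than 1.5 mm under a tap. The loose one sinks 8 mm, to a stop, when pressed down with more than about 4 N, and stays down. Exactly one of the three is loose, any of them, and it looks like the others.
- cap_b_top (a point): The place to tap on the level top of bolt b's shut cap, 77 mm above the table when not sunk. The cap is a blue disc, 48 mm in diameter, 5 mm thick, centred 2 mm beyond (+x of) this point, axes as the cutter's. Its hinge runs along y, 30 mm beyond this point and 2.5 mm below it. The brass bolt head, 38 mm wide, lies 1.5 mm under the disc.
- cap_b_lever (a point): Point on the near (-x) face of the yellow lever plate that stands up from bolt b's cap: 12 mm nearer than the hinge and 35 mm above it. The plate is 5 mm thick, 30 mm wide along y, its top edge 55 mm above the hinge. Pushing this face towards +x with the rod's lower end swings lever and disc together over the hinge, lifting the disc; 1 to 2 N holds it, and it springs shut when let go.
- cap_b (a joint): Opening angle of bolt b's cap: 0 shut, 1.15 rad at its open stop; a spring closes it.
- bolt_b (a joint): How far bolt b (with its cap) has sunk, in m: 0 at the start. A firm bolt moves less than 1.5 mm under a tap. The loose one sinks 8 mm, to a stop, when pressed down with more than about 4 N, and stays down. Exactly one of the three is loose, any of them, and it looks like the others.
- cap_c_top (a point): The place to tap on the level top of bolt c's shut cap, 77 mm above the table when not sunk. The cap is a blue disc, 48 mm in diameter, 5 mm thick, centred 2 mm beyond (+x of) this point, axes as the cutter's. Its hinge runs along y, 30 mm beyond this point and 2.5 mm below it. The brass bolt head, 38 mm wide, lies 1.5 mm under the disc.
- cap_c_lever (a point): Point on the near (-x) face of the yellow lever plate that stands up from bolt c's cap: 12 mm nearer than the hinge and 35 mm above it. The plate is 5 mm thick, 30 mm wide along y, its top edge 55 mm above the hinge. Pushing this face towards +x with the rod's lower end swings lever and disc together over the hinge, lifting the disc; 1 to 2 N holds it, and it springs shut when let go.
- cap_c (a joint): Opening angle of bolt c's cap: 0 shut, 1.15 rad at its open stop; a spring closes it.
- bolt_c (a joint): How far bolt c (with its cap) has sunk, in m: 0 at the start. A firm bolt moves less than 1.5 mm under a tap. The loose one sinks 8 mm, to a stop, when pressed down with more than about 4 N, and stays down. Exactly one of the three is loose, any of them, and it looks like the others.
- carton_blue: Blue drink carton, 70 x 70 x 184 mm; origin at its underside; loose, a bystander to be left alone.
- carton_green: Green drink carton, 70 x 70 x 184 mm; origin at its underside; loose, a bystander to be left alone.
- jar: Amber glass jar with white lid, 64 mm in diameter, 100 mm tall; origin at its underside; loose, a bystander to be left alone.
- spanner: Steel spanner lying flat, 150 mm long; origin at its underside; loose, a bystander to be left alone.
- bowl: Aluminium bowl, 120 mm in diameter, 50 mm tall; origin at its underside; loose, a bystander to be left alone.
- cheese_tub: Clear open tub of cheese cubes, 220 x 160 x 90 mm; origin at its underside; loose, a bystander to be left alone.

How it is judged:
On the way, in this order (a step that is already met when the one before it is completed fails the run):
1. the rod is gripped and drawn right out of the holder (contact force between the fingers and rod above 1 N and height (world z) of rod_tip above 0.1 m), for 0.1 s.
2. the loose bolt is tapped down with the rod, all caps still shut (contact force between the fingers and rod above 1 N and ((value of joint bolt_a above 0.0045 m and contact force between rod and cap_a above 0.5 N) or (value of joint bolt_b above 0.0045 m and contact force between rod and cap_b above 0.5 N) or (value of joint bolt_c above 0.0045 m and contact force between rod and cap_c above 0.5 N)) and value of joint each of cap_a, cap_b, cap_c below 0.35 rad), for 0.01 s.
At the end, for the whole second after the job is handed in: The rod is still gripped and presses on the loose (sunk by more than 4.5 mm) bolt's cap, holding it more than 0.75 rad (43 degrees) open through the last second; the two other caps are shut (under 0.2 rad) (contact force between the fingers and rod above 1 N and ((value of joint bolt_a above 0.0045 m and value of joint cap_a above 0.75 rad and contact force between rod and cap_a above 0.1 N and value of joint each of cap_b, cap_c below 0.2 rad) or (value of joint bolt_b above 0.0045 m and value of joint cap_b above 0.75 rad and contact force between rod and cap_b above 0.1 N and value of joint each of cap_a, cap_c below 0.2 rad) or (value of joint bolt_c above 0.0045 m and value of joint cap_c above 0.75 rad and contact force between rod and cap_c above 0.1 N and value of joint each of cap_a, cap_b below 0.2 rad))); the arm keeps its last pose, push and grip.
It fails at once if the cap of a bolt that has not sunk is opened (over 0.35 rad) ((value of joint cap_a above 0.35 rad and value of joint bolt_a below 0.003 m) or (value of joint cap_b above 0.35 rad and value of joint bolt_b below 0.003 m) or (value of joint cap_c above 0.35 rad and value of joint bolt_c below 0.003 m)).
It fails at once if a bystander is moved by more than 30 mm (distance of any of carton_blue, carton_green, jar, spanner, bowl, cheese_tub from where it was at the start of the episode above 0.03 m).
It also fails if it takes over 51 s, if anything falls off the work surface, if the arm or the gripper's body presses on something with over 40 N, if the wrist force passes 120 N, or if a joint passes its speed limit or range.

### The arm

A 7-joint arm with a two-finger parallel gripper is mounted at the origin on the work surface. World frame = base frame: x ahead of the robot, y to its left, z up, the work surface at z = 0. Lengths are in m, angles in rad, forces in N, time in s.
With the tool pointing down it reaches from about 0.425 to 0.875 m from the base axis. Payload 4.7 kg.
Tool frame: the origin (TCP) lies at the very end of the fingers, on their centre line; the grasp point (between the pads) lies 19 mm behind it; z points along the fingers, y is the direction in which the jaws open and shut (so a half turn about z gives the same grasp; the last joint's range is limited). The gripper opens to 87 mm and grips with 3 to 60 N. Pads are 19 mm wide; open, the fingers measure 117 mm over their backs; the gripper's body (75 mm by 190 mm) begins 51 mm behind the grasp point.
Start: joints at [-1.206, 0.321, -0.07, 1.45, 0.023, 1.371, -0.057], TCP at [0.223, 0.61, 0.223] pointing down, gripper open.
Joint ranges: [-2.86, 2.86], [-0.3, 2.09], [-1.38, 1.24], [0.06, 2.45], [-1.56, 4.7], [0.09, 2.05], [-2.69, 2.69]. Speed limits (rad/s): [2.57, 2.57, 3.14, 3.14, 3.14, 3.14, 3.14].

### API

Orientations are given as a rotation vector (axis times angle).
In Python, from bench import ctrl, get_image, camera_info gives the robot as it stands.
- The arm moves only by the tool carry_out, never from a script. Its argument "commands" is a list of rows, each an object of numbers: "tx", "ty", "tz": the shift along the tool's x, y, z in m; "rx", "ry", "rz": the turn, a rotation vector about the tool's x, y, z in rad; "jaw": the opening, from 0 (shut) to 1 (fully open). In form: [{"tx": .., "ty": .., "tz": .., "rx": .., "ry": .., "rz": .., "jaw": ..}, ...]. A call has 1 to 12 rows; each row is the pose to reach, as a shift and turn from the pose commanded when the call began, along the tool's axes at that moment; what a row does not reach only later rows make up. A row lasts 1/8 s, in which the tool goes at most 62.5 mm and 10.7 degrees, less where a joint would pass 70% of its speed; a pose out of reach is approached as far as the arm can. A call with a gripper value outside its range is refused whole. The fingers move at their own pace and stop on an object; "grip_force" is the grip in N (left out, the last holds). Time passes only in rows, so rows that repeat a pose let the fingers close. It gives the time, the measured TCP pose, the force and the opening at its end, in the units of the state.
- ctrl.get_state(): the state, without advancing time (a new reading comes with each control period).
- get_image(name): name is "scene" or "top" or "wrist"; returns the picture (480x640x3 uint8, red, green, blue); there is no depth.
- camera_info(name): a dict with "intrinsics" (3x3 intrinsics, pixels), "R" (3x3) and "t" (3): a world point X has camera coordinates R X + t. Camera axes: x right, y down, z forward; pixel columns grow to the right and rows downward; lengths in m; the calibration is good to about 2 mm. A picture is of the moment at which its call begins: read the wrist's pose just before it. camera_info takes no time and is no camera call; for the wrist camera it gives the pose at the moment of the call.
- ctrl.close_job(): hands the job in, once; it reports no verdict.
The state is a dict: "time": time; "joint_positions": joint angles; "qd": joint speeds; "joint_torque": joint torques, N m; "position": TCP position; "tool_rot": TCP orientation; "ft_force": force on the tool from outside, world axes, zero at the start; "torque": the same for the moment, N m; "grip_width": opening from 0.0 (shut) to 1.0 (fully open).
Only numpy, scipy, OpenCV 4.12 (cv2) and the standard library are available. Lean on these libraries where they do the work, as an engineer would, in place of code of your own. Each camera call takes 0.05 s, during which the arm holds its last target.

## Working session

There is one attempt and no reset: what is moved stays moved. The work goes in short steps, Python scripts to look and compute and a tool call to move; the robot and the scene stay as the last step left them, time stands still between calls to the robot, and variables do not carry over. Pictures are saved under pics/ and viewed, and the job is handed in when it is done.

Besides the shell and the picture viewer there is one more tool, called after "Call:" as name(argument=value, ...) on one line, values as JSON. carry_out: Moves the arm, as the interface text tells. Its arguments: {"type":"object","properties":{"commands":{"type":"array"},"grip_force":{"type":"number"}},"required":["commands"]}

```bash
mkdir -p pics; ls; python3 - <<'E'
from bench import ctrl,get_image,camera_info
import cv2
print(ctrl.get_state())
for n in ("scene","top","wrist"):
    im=get_image(n); cv2.imwrite(f"pics/{n}0.png",im[:,:,::-1])
    c=camera_info(n); print(n,c)
E
```

```text
pics
{'time': 0.0, 'joint_positions': array([-1.20590142,  0.32181402, -0.07007245,  1.45168907,  0.02261277,
        1.37078432, -0.05689976]), 'qd': array([-1.32761051e-03, -5.88571306e-04,  7.42767837e-04,  3.72773954e-04,
       -6.93239916e-04,  1.28104005e-03,  4.56444277e-05]), 'joint_torque': array([-3.94830695e-04, -4.91292679e+01, -4.03837385e-01, -3.12530637e+01,
       -6.37247809e-02,  4.39531286e-02,  1.72522869e-04]), 'position': array([0.22323632, 0.60987121, 0.22146019]), 'tool_rot': array([-5.48133852e-01, -3.09318096e+00,  2.97707709e-03]), 'ft_force': array([ 0.13489053, -0.56129639, -0.67348944]), 'torque': array([-0.03402649,  0.03047558, -0.02143097]), 'grip_width': 1.0020713332017472}
scene {'intrinsics': array([[471.61903667,   0.        , 313.68441676],
       [  0.        , 471.61903667, 238.978476  ],
       [  0.        ,   0.        ,   1.        ]]), 'R': array([[-0.08524731,  0.99622927,  0.01612867],
       [ 0.57595599,  0.06248061, -0.81508949],
       [-0.81302373, -0.06019478, -0.57911052]]), 't': array([ 0.03591584, -0.23364917,  1.76284143])}
top {'intrinsics': array([[508.97094274,   0.        , 329.31926015],
       [  0.        , 508.97094274, 241.4407371 ],
       [  0.        ,   0.        ,   1.        ]]), 'R': array([[-0.05652206, -0.99840039,  0.00138235],
       [-0.97794983,  0.05508538, -0.20144412],
       [ 0.20104574, -0.0127379 , -0.97949903]]), 't': array([0.01413917, 0.5532462 , 1.49002045])}
wrist {'intrinsics': array([[352.54309241,   0.        , 318.69967118],
       [  0.        , 352.54309241, 237.69233498],
       [  0.        ,   0.        ,   1.        ]]), 'R': array([[ 0.34299272,  0.93933472, -0.00250703],
       [ 0.90415648, -0.32942164,  0.27199716],
       [ 0.2546705 , -0.09555979, -0.96229479]]), 't': array([-0.64817917, -0.03302943,  0.39149117])}
```

View pics/scene0.png

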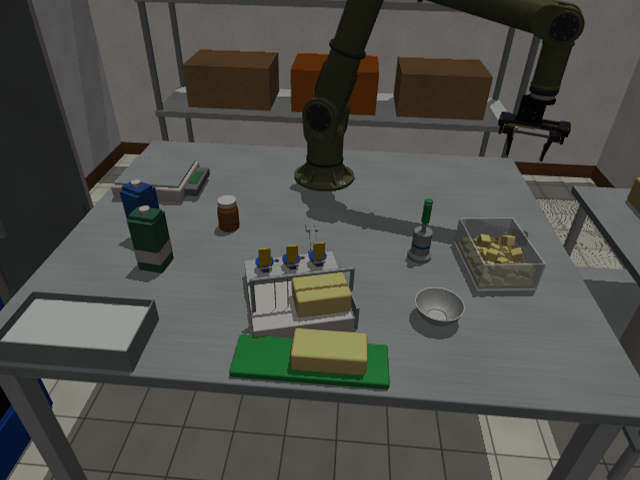

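View pics/top0.png

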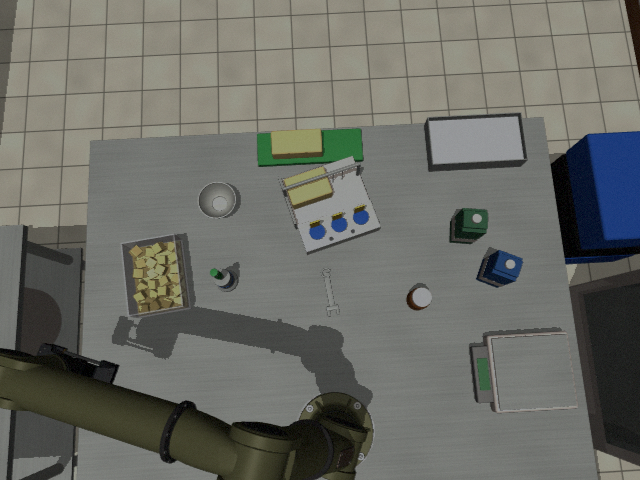

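View pics/wrist0.png

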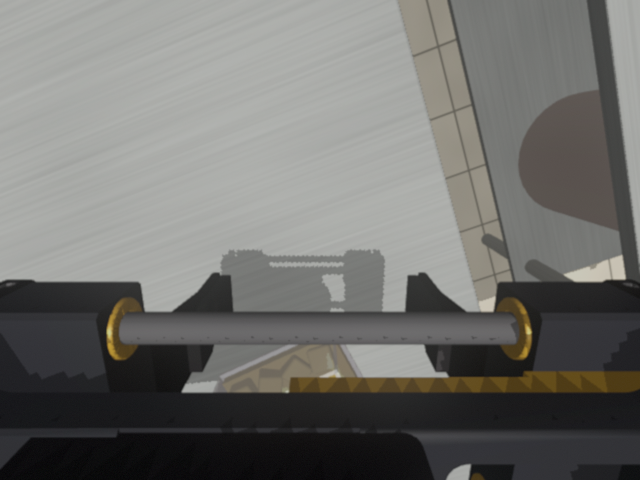

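The scene and top views show everything. The rod is at about (222,275) in top, the caps at (317,231), (339,224) and (361,216), and the cutter is yawed. I'll enlarge these areas next.

```bash
python3 - <<'E'
import cv2
t=cv2.imread("pics/top0.png"); s=cv2.imread("pics/scene0.png")
def crop(im,x,y,w,h,f,n): cv2.imwrite(n,cv2.resize(im[y:y+h,x:x+w],None,fx=f,fy=f,interpolation=cv2.INTER_CUBIC))
crop(t,270,150,120,110,6,"pics/t_cut.png")
crop(t,190,250,70,60,10,"pics/t_rod.png")
crop(s,230,215,140,90,5.7,"pics/s_cut.png")
crop(s,390,190,70,80,7,"pics/s_rod.png")
E
```

```text
(no output)
```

View pics/t_cut.png

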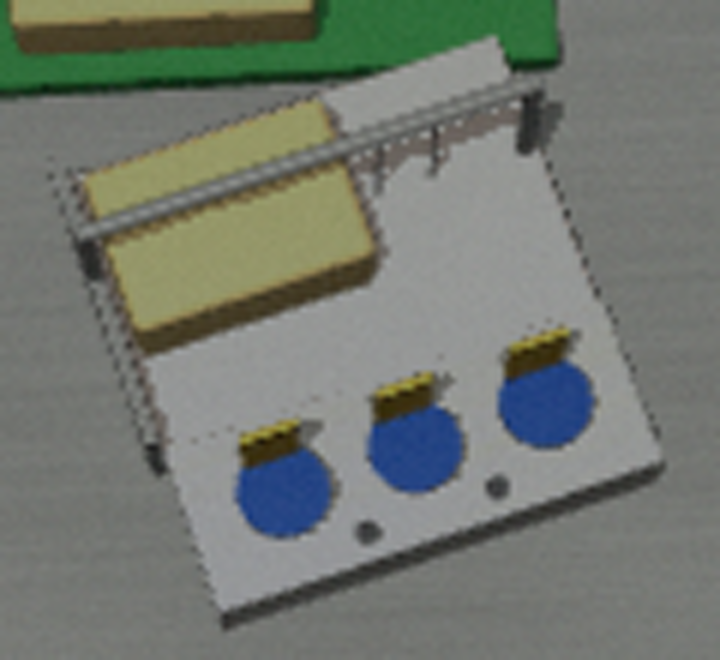

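View pics/t_rod.png

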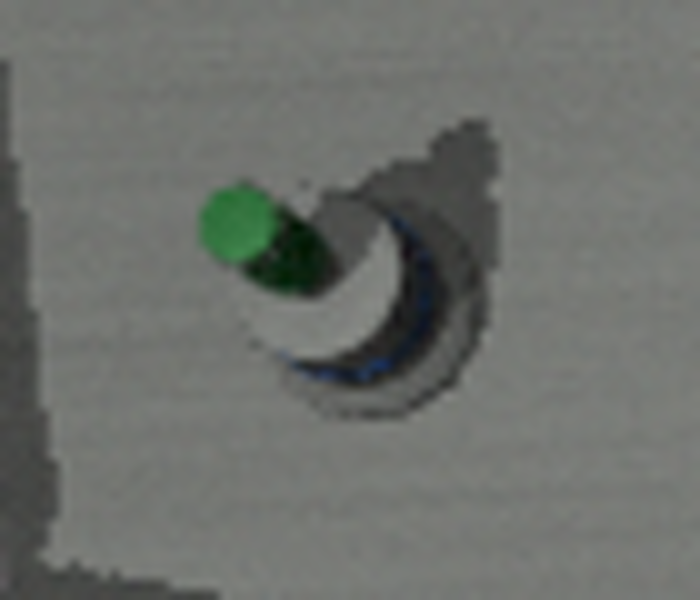

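View pics/s_cut.png

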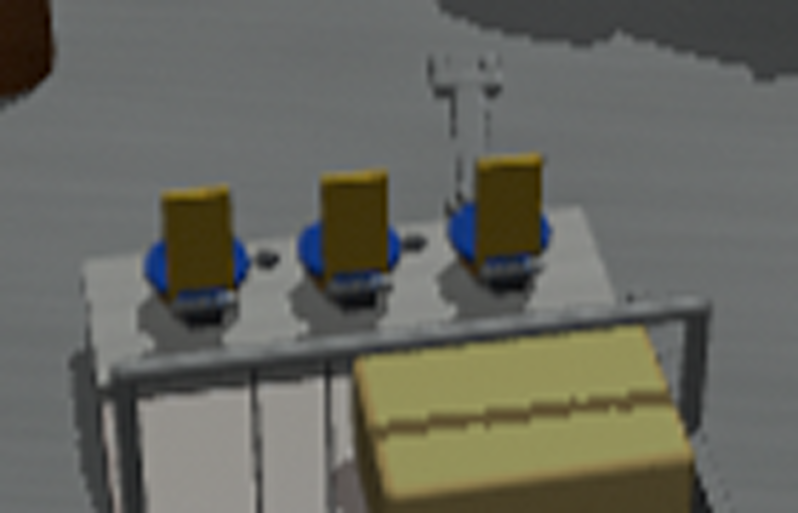

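View pics/s_rod.png

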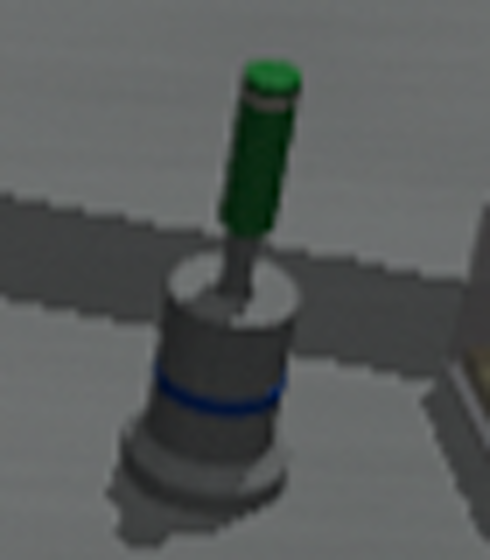

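```bash
cat > h.py <<'E'
import numpy as np, cv2
from bench import ctrl,get_image,camera_info
def ray(n,u,v,z,ci=None):
    c=ci or camera_info(n); K=c["intrinsics"];R=c["R"];t=c["t"]
    d=R.T@np.linalg.solve(K,[u,v,1.]); o=-R.T@t
    return o+d*(z-o[2])/d[2]
def px(n,X,ci=None):
    c=ci or camera_info(n); p=c["intrinsics"]@(c["R"]@np.asarray(X,float)+c["t"]); return p[:2]/p[2]
def cr(p,x0,y0,f): return ((p[0]+.5)/f-.5+x0,(p[1]+.5)/f-.5+y0)
E
python3 - <<'E'
from h import *
np.set_printoptions(precision=4,suppress=True)
print("rod top", ray("top",*cr((240,222),190,250,10),.19), ray("scene",*cr((272,75),390,190,7),.19))
print("holder top", ray("top",*cr((322,275),190,250,10),.09), ray("scene",*cr((234,289),390,190,7),.09))
P=[ray("top",*cr(p,270,150,6),.077) for p in [(284,489),(416,446),(546,402)]]
print(np.array(P)); d=P[0]-P[2]; print(np.linalg.norm(d)); yaw=np.arctan2(d[1],d[0])-np.pi/2;print("yaw",yaw)
xa=np.array([np.cos(yaw),np.sin(yaw),0]); ya=np.array([-xa[1],xa[0],0])
c=np.mean(P,0)-.002*xa; print("mid",c)
for p in [(222,612),(662,465)]: 
  q=ray("top",*cr(p,270,150,6),.05); print("corner",q,(q-c)@xa,(q-c)@ya)
# levers top edge near, z hinge=.0745+.055
for y in (.07,0,-.07):
  h=c+.030*xa+y*ya; h[2]=.0745
  for yy in (-.015,.015):
    q=h-.0095*xa+yy*ya+[0,0,.055]; u=px("scene",q); ut=px("top",q)
    print("pred scene crop",(u-[230,215]+.5)*5.7-.5,"top",(ut-[270,150]+.5)*6-.5)
E
```

```text
rod top [0.459  0.3056 0.19  ] [0.4619 0.3078 0.19  ]
holder top [0.4577 0.3038 0.09  ] [0.4602 0.3085 0.09  ]
[[ 0.5828  0.0187  0.077 ]
 [ 0.6012 -0.0488  0.077 ]
 [ 0.6203 -0.1156  0.077 ]]
0.13943991850275217
yaw 0.2723785107513237
mid [ 0.5995 -0.0491  0.077 ]
corner [0.5269 0.0536 0.05  ] -0.042257466907652357 0.11844623304399718
corner [ 0.5906 -0.1747  0.05  ] -0.04232570086438099 -0.11859584056798432
pred scene crop [469.9159 160.4145] top [298.367  420.6463]
pred scene crop [535.9417 153.9632] top [239.8054 440.0069]
pred scene crop [313.765  175.6717] top [434.4019 375.6727]
pred scene crop [381.0486 169.0975] top [376.2053 394.9127]
pred scene crop [154.6193 191.2215] top [569.5908 330.9788]
pred scene crop [223.1969 184.5209] top [511.7558 350.0992]
```

```bash
cat >> h.py <<'E'
from scipy.spatial.transform import Rotation as Ro
def st(): return ctrl.get_state()
def go(target, jaw_ang=None):
    """total tool-frame shift to world TCP target; rotvec so tool points straight down with tool y at jaw_ang (rad)"""
    s=st(); R=Ro.from_rotvec(s["tool_rot"]); d=R.inv().apply(np.array(target)-s["position"])
    print("pos",s["position"].round(4),"yt",R.as_matrix()[:,1].round(3),"zt",R.as_matrix()[:,2].round(3),"shift",d.round(4),"n",np.linalg.norm(d).round(3))
    if jaw_ang is not None:
        y=np.array([np.cos(jaw_ang),np.sin(jaw_ang),0]); z=np.array([0,0,-1.]); x=np.cross(y,z)
        print("rot",(R.inv()*Ro.from_matrix(np.c_[x,y,z])).as_rotvec().round(4))
E
python3 -c "
from h import *
go([.46,.3065,.222],.272)"
```

```text
pos [0.2233 0.61   0.2217] yt [ 0.344  0.939 -0.001] zt [-0.    -0.001 -1.   ] shift [-0.3266 -0.2037  0.    ] n 0.385
rot [-1.20e-03  8.00e-04  9.48e-01]
```

Call:
carry_out(commands=[{"tx":-0.04,"ty":-0.025,"rz":0.118,"jaw":1},{"tx":-0.081,"ty":-0.051,"rz":0.237,"jaw":1},{"tx":-0.122,"ty":-0.076,"rz":0.355,"jaw":1},{"tx":-0.163,"ty":-0.102,"rz":0.474,"jaw":1},{"tx":-0.204,"ty":-0.127,"rz":0.592,"jaw":1},{"tx":-0.245,"ty":-0.153,"rz":0.711,"jaw":1},{"tx":-0.286,"ty":-0.178,"rz":0.83,"jaw":1},{"tx":-0.3266,"ty":-0.2037,"rz":0.948,"jaw":1},{"tx":-0.3266,"ty":-0.2037,"rz":0.948,"jaw":1},{"tx":-0.3266,"ty":-0.2037,"rz":0.948,"jaw":1},{"tx":-0.3266,"ty":-0.2037,"rz":0.948,"jaw":1}], grip_force=40)

```text
invalid input
```

```bash
python3 -c "
from h import *
go([.46,.3065,.136],.272)
ci=camera_info('wrist')
print(px('wrist',[.46,.3065,.19],ci),px('wrist',[.46,.3065,.09],ci))
cv2.imwrite('pics/w1.png',get_image('wrist')[:,:,::-1])
t=get_image('top')[:,:,::-1]; cv2.imwrite('pics/t1.png',cv2.resize(t[220:320,150:300],None,fx=5,fy=5,interpolation=2))
"
```

```text
pos [0.2233 0.61   0.2217] yt [ 0.344  0.939 -0.001] zt [-0.    -0.001 -1.   ] shift [-0.3266 -0.2036  0.086 ] n 0.394
rot [-1.20e-03  8.00e-04  9.48e-01]
[ 77.37371812 634.32168434] [136.7280426  512.72464315]
```

Call:
carry_out(commands=[{"tx":-0.04,"ty":-0.025,"tz":0.0,"rx":0.0,"ry":0.0,"rz":0.118,"jaw":1.0},{"tx":-0.081,"ty":-0.051,"tz":0.0,"rx":0.0,"ry":0.0,"rz":0.237,"jaw":1.0},{"tx":-0.122,"ty":-0.076,"tz":0.0,"rx":0.0,"ry":0.0,"rz":0.355,"jaw":1.0},{"tx":-0.163,"ty":-0.102,"tz":0.0,"rx":0.0,"ry":0.0,"rz":0.474,"jaw":1.0},{"tx":-0.204,"ty":-0.127,"tz":0.0,"rx":0.0,"ry":0.0,"rz":0.592,"jaw":1.0},{"tx":-0.245,"ty":-0.153,"tz":0.0,"rx":0.0,"ry":0.0,"rz":0.711,"jaw":1.0},{"tx":-0.286,"ty":-0.178,"tz":0.0,"rx":0.0,"ry":0.0,"rz":0.83,"jaw":1.0},{"tx":-0.3266,"ty":-0.2037,"tz":0.0,"rx":0.0,"ry":0.0,"rz":0.948,"jaw":1.0},{"tx":-0.3266,"ty":-0.2037,"tz":0.0,"rx":0.0,"ry":0.0,"rz":0.948,"jaw":1.0},{"tx":-0.3266,"ty":-0.2037,"tz":0.0,"rx":0.0,"ry":0.0,"rz":0.948,"jaw":1.0},{"tx":-0.3266,"ty":-0.2037,"tz":0.0,"rx":0.0,"ry":0.0,"rz":0.948,"jaw":1.0}], grip_force=40)

```text
time: 1.62
position: [0.459, 0.3085, 0.2224]
tool_rot: [-1.895, -2.505, 0.0]
ft_force: [0.9, -0.3, 0.2]
grip_width: 1.002
```

```bash
python3 -c "
from h import *
go([.46,.3065,.136],.272)
ci=camera_info('wrist')
print(px('wrist',[.46,.3065,.19],ci),px('wrist',[.46,.3065,.09],ci))
cv2.imwrite('pics/w1.png',get_image('wrist')[:,:,::-1])
t=get_image('top')[:,:,::-1]; cv2.imwrite('pics/t1.png',cv2.resize(t[220:320,150:300],None,fx=5,fy=5,interpolation=2))
t=get_image('scene')[:,:,::-1]; cv2.imwrite('pics/s1.png',cv2.resize(t[150:270,370:490],None,fx=5,fy=5,interpolation=2))
"
```

```text
pos [0.459  0.3085 0.2224] yt [ 0.962  0.272 -0.   ] zt [-0.  0. -1.] shift [-0.0022  0.0005  0.0864] n 0.086
rot [-0.0004 -0.0005  0.0033]
[321.3225936  272.27466857] [320.60663433 229.82980883]
```

View pics/w1.png

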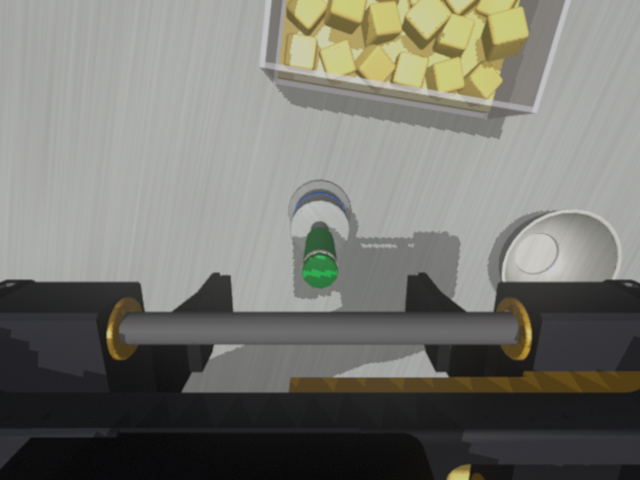

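View pics/s1.png

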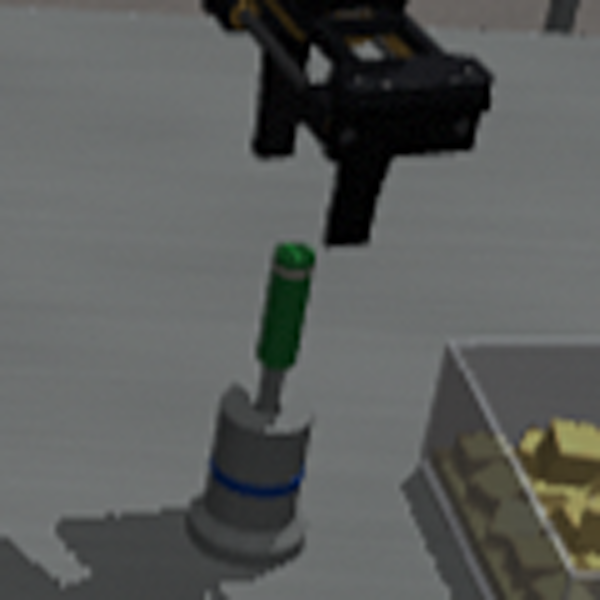

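The wrist view puts the handle's top at (320,268), right under the TCP and about 2 mm from the first estimate. The tub and bowl are clear of the fingers, so I'll go straight down.

Call:
carry_out(commands=[{"tx":0.0,"ty":0.001,"tz":0.03,"rx":0.0,"ry":0.0,"rz":0.0,"jaw":1.0},{"tx":0.0,"ty":0.001,"tz":0.06,"rx":0.0,"ry":0.0,"rz":0.0,"jaw":1.0},{"tx":0.0,"ty":0.001,"tz":0.0865,"rx":0.0,"ry":0.0,"rz":0.0,"jaw":1.0},{"tx":0.0,"ty":0.001,"tz":0.0865,"rx":0.0,"ry":0.0,"rz":0.0,"jaw":1.0},{"tx":0.0,"ty":0.001,"tz":0.0865,"rx":0.0,"ry":0.0,"rz":0.0,"jaw":0.1},{"tx":0.0,"ty":0.001,"tz":0.0865,"rx":0.0,"ry":0.0,"rz":0.0,"jaw":0.1},{"tx":0.0,"ty":0.001,"tz":0.0865,"rx":0.0,"ry":0.0,"rz":0.0,"jaw":0.1},{"tx":0.0,"ty":0.001,"tz":0.0865,"rx":0.0,"ry":0.0,"rz":0.0,"jaw":0.1},{"tx":0.0,"ty":0.001,"tz":0.0865,"rx":0.0,"ry":0.0,"rz":0.0,"jaw":0.1}], grip_force=40)

```text
time: 2.9
position: [0.4612, 0.3072, 0.1363]
tool_rot: [1.9, 2.502, 0.001]
ft_force: [0.2, 0.7, -0.6]
grip_width: 0.518
```

Call:
carry_out(commands=[{"tx":0.0,"ty":0.0,"tz":0.0,"rx":0.0,"ry":0.0,"rz":0.0,"jaw":0.1},{"tx":0.0,"ty":0.0,"tz":0.0,"rx":0.0,"ry":0.0,"rz":0.0,"jaw":0.1},{"tx":0.0,"ty":0.0,"tz":0.0,"rx":0.0,"ry":0.0,"rz":0.0,"jaw":0.1},{"tx":0.0,"ty":0.0,"tz":0.0,"rx":0.0,"ry":0.0,"rz":0.0,"jaw":0.1},{"tx":0.0,"ty":0.0,"tz":0.0,"rx":0.0,"ry":0.0,"rz":0.0,"jaw":0.1}], grip_force=40)

```text
time: 3.52
position: [0.461, 0.3071, 0.136]
tool_rot: [-1.9, -2.502, 0.0]
ft_force: [0.9, 0.5, 1.5]
grip_width: 0.248
```

```bash
python3 -c "
from h import *
go([.461,.307,.25],.272)
t=get_image('scene')[:,:,::-1]; cv2.imwrite('pics/s2.png',cv2.resize(t[150:270,370:490],None,fx=5,fy=5,interpolation=2))
"
```

```text
pos [0.461  0.3071 0.136 ] yt [ 0.963  0.269 -0.   ] zt [-0. -0. -1.] shift [-1.00e-04 -1.00e-04 -1.14e-01] n 0.114
rot [-0.0001  0.     -0.    ]
```

View pics/s2.png

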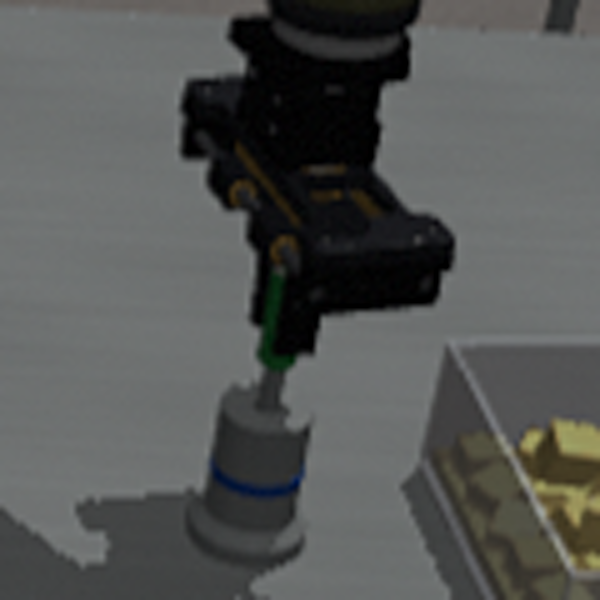

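The opening reads 21.6 mm against a 22 mm handle, so the rod is gripped. Now I'll lift it.

Call:
carry_out(commands=[{"tx":0.0,"ty":0.0,"tz":0.0,"rx":0.0,"ry":0.0,"rz":0.0,"jaw":0.1},{"tx":0.0,"ty":0.0,"tz":-0.015,"rx":0.0,"ry":0.0,"rz":0.0,"jaw":0.1},{"tx":0.0,"ty":0.0,"tz":-0.04,"rx":0.0,"ry":0.0,"rz":0.0,"jaw":0.1},{"tx":0.0,"ty":0.0,"tz":-0.065,"rx":0.0,"ry":0.0,"rz":0.0,"jaw":0.1},{"tx":0.0,"ty":0.0,"tz":-0.09,"rx":0.0,"ry":0.0,"rz":0.0,"jaw":0.1},{"tx":0.0,"ty":0.0,"tz":-0.115,"rx":0.0,"ry":0.0,"rz":0.0,"jaw":0.1},{"tx":0.0,"ty":0.0,"tz":-0.13,"rx":0.0,"ry":0.0,"rz":0.0,"jaw":0.1},{"tx":0.0,"ty":0.0,"tz":-0.13,"rx":0.0,"ry":0.0,"rz":0.0,"jaw":0.1},{"tx":0.0,"ty":0.0,"tz":-0.13,"rx":0.0,"ry":0.0,"rz":0.0,"jaw":0.1}], grip_force=55)

```text
time: 4.7
position: [0.4606, 0.3069, 0.2651]
tool_rot: [-1.899, -2.502, 0.002]
ft_force: [-0.2, -0.5, -2.3]
grip_width: 0.247
```

```bash
python3 -c "
from h import *
c=np.array([.600,-.0489]);yaw=.272;xa=np.array([np.cos(yaw),np.sin(yaw)]);ya=np.array([-xa[1],xa[0]])
print('a',c+.07*ya)
go([*(c+.07*ya-.004*xa),.262],.272)
s=st(); p=s['position']; tip=p-[0,0,.116]
for n,(x0,y0,w,h,f) in dict(scene=(370,130,120,140,4),top=(170,210,120,110,6)).items():
    print(n,(px(n,tip)-[x0,y0]+.5)*f-.5,(px(n,p+[0,0,.054])-[x0,y0]+.5)*f-.5)
    t=get_image(n)[:,:,::-1]; cv2.imwrite(f'pics/{n}3.png',cv2.resize(t[y0:y0+h,x0:x0+w],None,fx=f,fy=f,interpolation=2))
"
```

```text
a [0.58119391 0.01852649]
pos [0.4606 0.3069 0.2651] yt [ 0.963  0.269 -0.001] zt [-0.001 -0.001 -1.   ] shift [-0.3101  0.0347  0.0033] n 0.312
rot [-0.0014  0.0006  0.    ]
scene [224.18869496 333.457998  ] [265.7672947  104.24039896]
top [280.40602704 382.20522723] [191.8044527  324.73451013]
```

View pics/scene3.png

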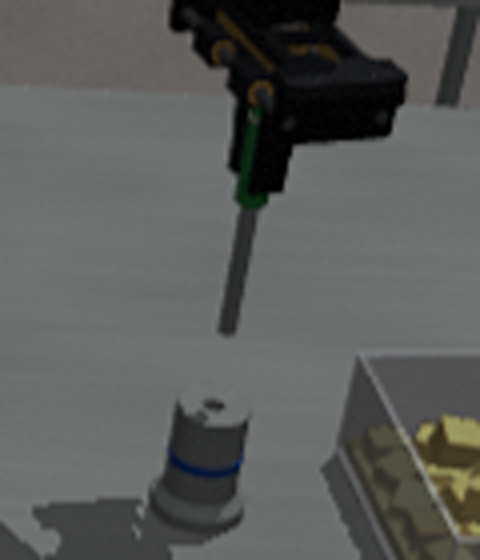

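View pics/top3.png

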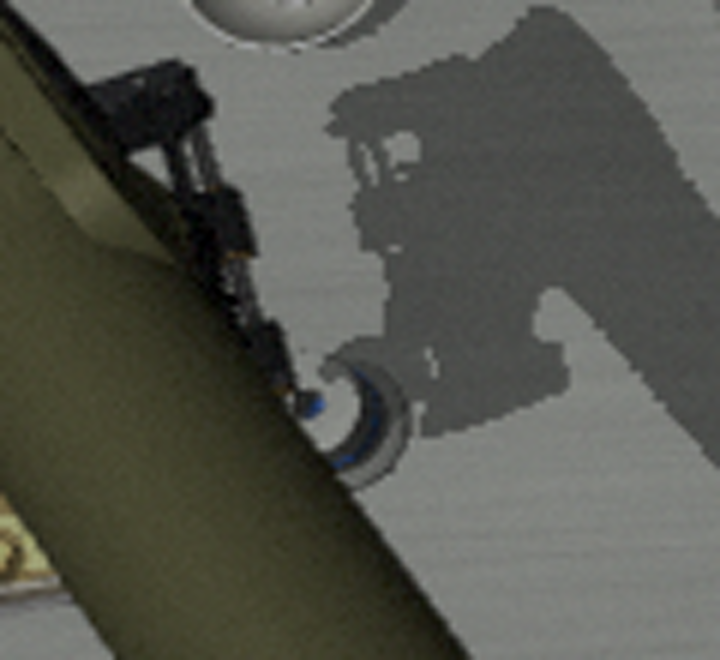

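The rod is out, with its tip at (228,332) in the scene crop, within 1 px of the prediction. Next I'll move above cap a at this height, which leaves the tip 20 mm above the lever tops.

Call:
carry_out(commands=[{"tx":-0.03,"ty":0.003,"tz":0.0,"rx":0.0,"ry":0.0,"rz":0.0,"jaw":0.1},{"tx":-0.075,"ty":0.008,"tz":0.0,"rx":0.0,"ry":0.0,"rz":0.0,"jaw":0.1},{"tx":-0.12,"ty":0.013,"tz":0.0,"rx":0.0,"ry":0.0,"rz":0.0,"jaw":0.1},{"tx":-0.165,"ty":0.018,"tz":0.0,"rx":0.0,"ry":0.0,"rz":0.0,"jaw":0.1},{"tx":-0.21,"ty":0.023,"tz":0.0,"rx":0.0,"ry":0.0,"rz":0.0,"jaw":0.1},{"tx":-0.255,"ty":0.028,"tz":0.0,"rx":0.0,"ry":0.0,"rz":0.0,"jaw":0.1},{"tx":-0.29,"ty":0.032,"tz":0.0,"rx":0.0,"ry":0.0,"rz":0.0,"jaw":0.1},{"tx":-0.31,"ty":0.0347,"tz":0.0,"rx":0.0,"ry":0.0,"rz":0.0,"jaw":0.1},{"tx":-0.31,"ty":0.0347,"tz":0.0,"rx":0.0,"ry":0.0,"rz":0.0,"jaw":0.1},{"tx":-0.31,"ty":0.0347,"tz":0.0,"rx":0.0,"ry":0.0,"rz":0.0,"jaw":0.1},{"tx":-0.31,"ty":0.0347,"tz":0.0,"rx":0.0,"ry":0.0,"rz":0.0,"jaw":0.1}], grip_force=55)

```text
time: 6.18
position: [0.5774, 0.0196, 0.2658]
tool_rot: [-1.896, -2.504, -0.0]
ft_force: [-0.4, 0.2, -0.9]
grip_width: 0.243
```

```bash
cat >> h.py <<'E'
c=np.array([.600,-.0489]);yaw=.272;xa=np.array([np.cos(yaw),np.sin(yaw)]);ya=np.array([-xa[1],xa[0]])
def tgt(y,dx,tipz): return [*(c+y*ya+dx*xa), tipz+.116]
def crop(n,x0,y0,w,h,f,out):
    t=get_image(n)[:,:,::-1]; cv2.imwrite(out,cv2.resize(t[y0:y0+h,x0:x0+w],None,fx=f,fy=f,interpolation=2))
E
python3 -c "
from h import *
go(tgt(.07,-.004,.085),.272)
tip=st()['position']-[0,0,.116]; print(tip, (px('scene',tip)-[220,160]+.5)*5-.5, (px('top',tip)-[270,150]+.5)*6-.5)
crop('scene',220,160,150,115,5,'pics/s4.png')
crop('top',270,150,120,100,6,'pics/t4.png')
cv2.imwrite('pics/w4.png',get_image('wrist')[:,:,::-1])
print(px('wrist',tip))
"
```

```text
pos [0.5774 0.0196 0.2658] yt [ 0.963  0.271 -0.   ] zt [-0.     0.001 -1.   ] shift [-0.0021 -0.0006  0.0648] n 0.065
rot [-0.0003 -0.0007  0.0025]
[0.57741955 0.01959435 0.14984167] [487.30351742 353.87298857] [279.18910436 466.28189366]
[320.09111693 231.29266924]
```

View pics/s4.png

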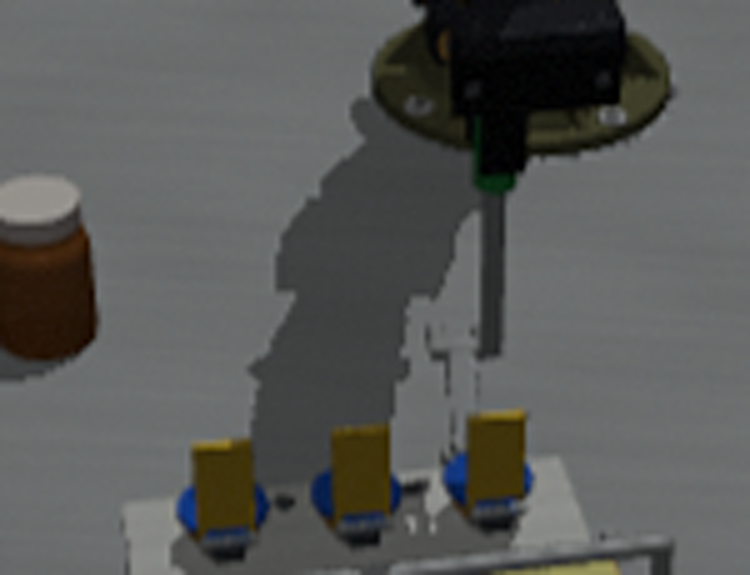

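View pics/t4.png

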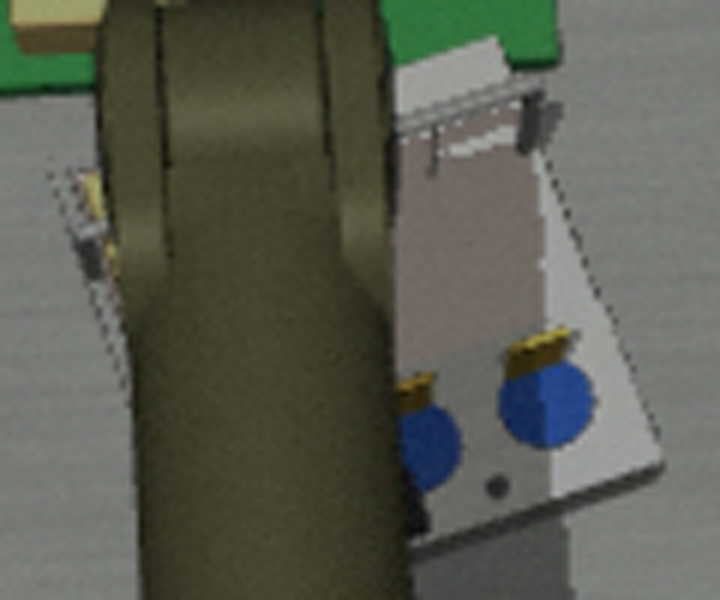

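View pics/w4.png

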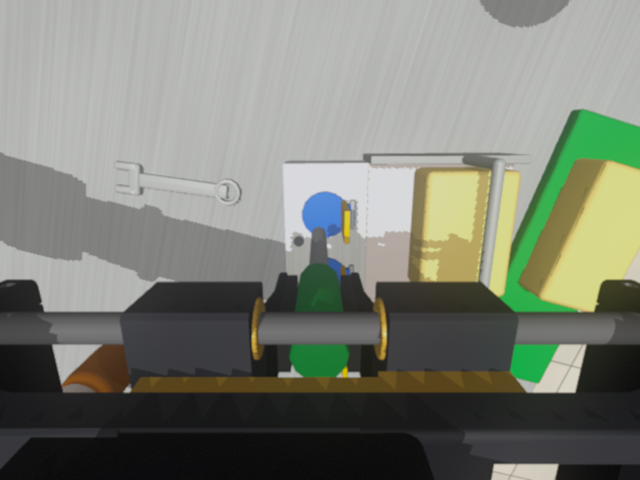

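```bash
python3 -c "
from h import *
P=ray('wrist',324,214,.077)[:2]; d=P-c; print('a disc', P, d@xa, d@ya)
for p in [(284,162),(285,240)]:
  d=ray('wrist',*p,.05)[:2]-c; print(d@xa,d@ya)
for p in [(343,202),(343,239)]:
  d=ray('wrist',*p,.1295)[:2]-c; print('lever',d@xa,d@ya)
"
```

```text
a disc [0.58175637 0.01975516] 0.000871878516737415 0.07103239253788352
-0.04114254625243403 0.12100571906473585
-0.042128722793429774 0.03556701836306119
lever 0.01628215796856472 0.09267942704374046
lever 0.01697363218640085 0.05969504429475902
```

Call:
carry_out(commands=[{"tx":-0.001,"ty":0.0,"tz":0.025,"rx":0.0,"ry":0.0,"rz":0.0,"jaw":0.1},{"tx":-0.001,"ty":0.0,"tz":0.05,"rx":0.0,"ry":0.0,"rz":0.0,"jaw":0.1},{"tx":-0.001,"ty":0.0,"tz":0.065,"rx":0.0,"ry":0.0,"rz":0.0,"jaw":0.1},{"tx":-0.001,"ty":0.0,"tz":0.07,"rx":0.0,"ry":0.0,"rz":0.0,"jaw":0.1},{"tx":-0.001,"ty":0.0,"tz":0.072,"rx":0.0,"ry":0.0,"rz":0.0,"jaw":0.1},{"tx":-0.001,"ty":0.0,"tz":0.074,"rx":0.0,"ry":0.0,"rz":0.0,"jaw":0.1},{"tx":-0.001,"ty":0.0,"tz":0.075,"rx":0.0,"ry":0.0,"rz":0.0,"jaw":0.1}], grip_force=55)

```text
time: 7.2
position: [0.5786, 0.0169, 0.192]
tool_rot: [1.899, 2.501, 0.002]
ft_force: [-0.8, 0.4, 1.5]
grip_width: 0.24
```

Call:
carry_out(commands=[{"tx":0.0,"ty":0.0,"tz":0.001,"rx":0.0,"ry":0.0,"rz":0.0,"jaw":0.1},{"tx":0.0,"ty":0.0,"tz":0.002,"rx":0.0,"ry":0.0,"rz":0.0,"jaw":0.1},{"tx":0.0,"ty":0.0,"tz":0.003,"rx":0.0,"ry":0.0,"rz":0.0,"jaw":0.1}], grip_force=55)

```text
time: 7.58
position: [0.5785, 0.017, 0.1883]
tool_rot: [1.899, 2.501, 0.001]
ft_force: [1.1, -0.2, 1.5]
grip_width: 0.241
```

Call:
carry_out(commands=[{"tx":0.0,"ty":0.0,"tz":0.001,"rx":0.0,"ry":0.0,"rz":0.0,"jaw":0.1},{"tx":0.0,"ty":0.0,"tz":0.002,"rx":0.0,"ry":0.0,"rz":0.0,"jaw":0.1}], grip_force=55)

```text
time: 7.82
position: [0.5784, 0.017, 0.1862]
tool_rot: [1.899, 2.502, 0.001]
ft_force: [1.8, 0.1, 0.8]
grip_width: 0.244
```

```bash
python3 -c "
from h import *
tip=st()['position']-[0,0,.116]; print(tip, (px('scene',tip)-[230,190]+.5)*6-.5)
for i in range(4): print(st()['ft_force'].round(2), st()['position'].round(4)); crop('scene',230,190,130,95,6,'pics/s5.png')
"
```

```text
[0.57843967 0.01700503 0.0701542 ] [515.18836094 394.51835293]
[1.78 0.15 0.85] [0.5784 0.017  0.1862]
[1.85 0.4  0.03] [0.5783 0.017  0.186 ]
[1.12 0.73 0.34] [0.5782 0.017  0.186 ]
[ 1.28 -0.25  1.21] [0.5782 0.0169 0.1861]
```

View pics/s5.png

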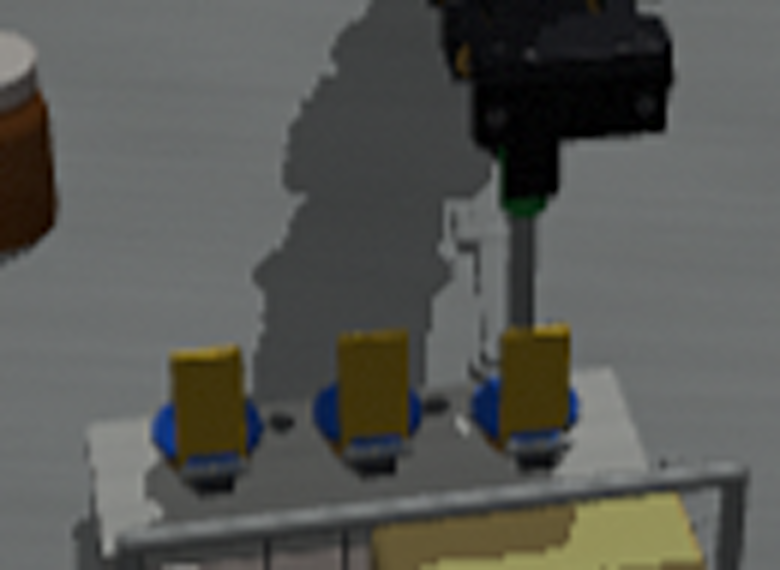

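```bash
python3 -c "
from h import *
b=cv2.imread('pics/scene0.png')
n=get_image('scene')[:,:,::-1].copy(); cv2.imwrite('pics/s_now.png',n)
def yel(im): 
    h=cv2.cvtColor(im,cv2.COLOR_BGR2HSV); return ((h[...,0]>15)&(h[...,0]<32)&(h[...,1]>120)).astype(float)
a0,a1=yel(b),yel(n)
for nm,x0,x1 in (('a',310,328),('b',284,300),('c',256,272)):
    for im in (a0,a1):
        m=im[236:270,x0:x1]; ys,xs=np.nonzero(m); print(nm,len(ys),ys.mean().round(2)+236,xs.mean().round(2)+x0,ys.min()+236,ys.max()+236)
ci=camera_info('scene')
for z in (.1295,.1215): print(px('scene',[*(c+.07*ya+.02*xa),z]))
"
```

```text
a 184 250.63 318.76 242 262
a 186 252.72 318.7 244 264
b 188 253.53 291.97 245 265
b 193 253.39 291.81 245 265
c 190 256.52 264.45 248 267
c 193 256.56 264.45 248 267
[317.86702572 242.17755159]
[317.80032579 244.72189482]
```

Lever a has dropped 2.1 px, about 6.6 mm, while b and c stayed within 0.15 px. So a is the loose bolt, and I'll press it to its stop.

Call:
carry_out(commands=[{"tx":0.0,"ty":0.0,"tz":0.001,"rx":0.0,"ry":0.0,"rz":0.0,"jaw":0.1},{"tx":0.0,"ty":0.0,"tz":0.002,"rx":0.0,"ry":0.0,"rz":0.0,"jaw":0.1},{"tx":0.0,"ty":0.0,"tz":0.003,"rx":0.0,"ry":0.0,"rz":0.0,"jaw":0.1}], grip_force=55)

```text
time: 8.45
position: [0.5782, 0.0169, 0.1839]
tool_rot: [1.9, 2.502, 0.001]
ft_force: [-0.2, 0.1, 8.6]
grip_width: 0.246
```

Call:
carry_out(commands=[{"tx":0.0,"ty":0.0,"tz":-0.004,"rx":0.0,"ry":0.0,"rz":0.0,"jaw":0.1},{"tx":0.0,"ty":0.0,"tz":-0.015,"rx":0.0,"ry":0.0,"rz":0.0,"jaw":0.1},{"tx":0.0,"ty":0.0,"tz":-0.03,"rx":0.0,"ry":0.0,"rz":0.0,"jaw":0.1},{"tx":0.0,"ty":0.0,"tz":-0.03,"rx":0.0,"ry":0.0,"rz":0.0,"jaw":0.1}], grip_force=60)

```text
time: 8.95
position: [0.579, 0.0169, 0.2148]
tool_rot: [1.899, 2.501, 0.003]
ft_force: [0.1, 0.5, -1.0]
grip_width: 0.243
```

```bash
python3 -c "
from h import *
go(tgt(.07,.049,.097),.272)
p=st()['position']; d=p[:2]-c; print(d@xa,d@ya,p[2]-.115, st()['ft_force'])
crop('scene',230,190,130,95,6,'pics/s6.png')
cv2.imwrite('pics/w6.png',get_image('wrist')[:,:,::-1])
n=get_image('scene')[:,:,::-1]
h=cv2.cvtColor(n.copy(),cv2.COLOR_BGR2HSV); m=((h[...,0]>15)&(h[...,0]<32)&(h[...,1]>120))
for nm,x0,x1 in (('a',310,328),('b',284,300),('c',256,272)):
  ys,xs=np.nonzero(m[236:270,x0:x1]); print(nm,ys.mean()+236)
"
```

```text
pos [0.579  0.0169 0.2148] yt [0.963 0.269 0.003] zt [ 0.003  0.001 -1.   ] shift [0.001  0.0515 0.002 ] n 0.052
rot [ 0.0029  0.0002 -0.    ]
-0.0025452026583078326 0.06901605106291021 0.0998386704479897 [ 0.14799367  0.49704516 -0.983199  ]
a 253.1451612903226
b 253.43076923076922
c 256.5104166666667
```

View pics/s6.png

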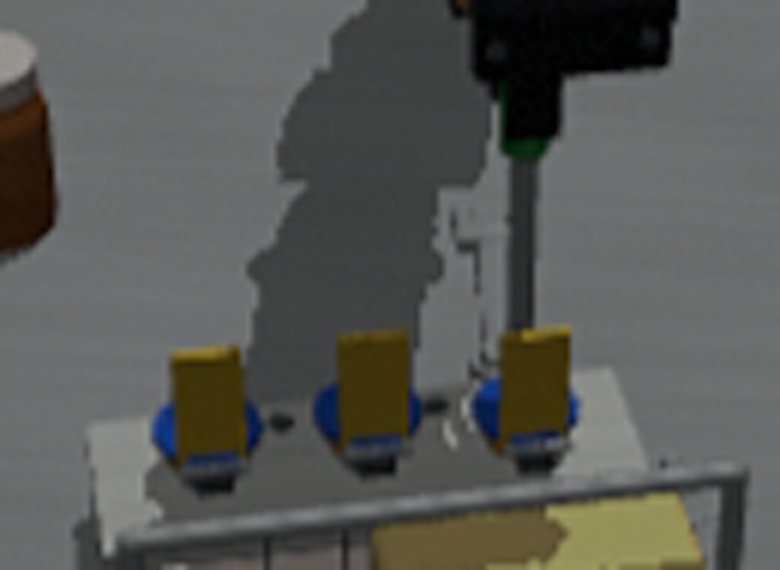

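View pics/w6.png

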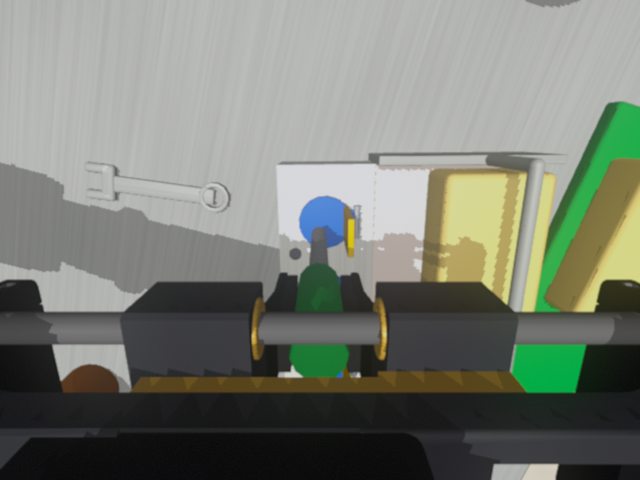

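Bolt a stays down at 2.5 px (8 mm), and the rod lines up with lever a's centre (tip at row 233, lever rows 206–255). Now I'll push the lever over.

Call:
carry_out(commands=[{"tx":0.001,"ty":0.008,"tz":0.002,"rx":0.0,"ry":0.0,"rz":0.0,"jaw":0.1},{"tx":0.001,"ty":0.015,"tz":0.002,"rx":0.0,"ry":0.0,"rz":0.0,"jaw":0.1},{"tx":0.001,"ty":0.02,"tz":0.002,"rx":0.0,"ry":0.0,"rz":0.0,"jaw":0.1},{"tx":0.001,"ty":0.025,"tz":0.002,"rx":0.0,"ry":0.0,"rz":0.0,"jaw":0.1},{"tx":0.001,"ty":0.03,"tz":0.002,"rx":0.0,"ry":0.0,"rz":0.0,"jaw":0.1},{"tx":0.001,"ty":0.035,"tz":0.002,"rx":0.0,"ry":0.0,"rz":0.0,"jaw":0.1},{"tx":0.001,"ty":0.04,"tz":0.002,"rx":0.0,"ry":0.0,"rz":0.0,"jaw":0.1},{"tx":0.001,"ty":0.045,"tz":0.002,"rx":0.0,"ry":0.0,"rz":0.0,"jaw":0.1},{"tx":0.001,"ty":0.05,"tz":0.002,"rx":0.0,"ry":0.0,"rz":0.0,"jaw":0.1},{"tx":0.001,"ty":0.053,"tz":0.002,"rx":0.0,"ry":0.0,"rz":0.0,"jaw":0.1},{"tx":0.001,"ty":0.053,"tz":0.002,"rx":0.0,"ry":0.0,"rz":0.0,"jaw":0.1}], grip_force=60)

```text
time: 10.48
position: [0.6293, 0.0323, 0.2112]
tool_rot: [1.899, 2.502, 0.001]
ft_force: [-1.1, 0.2, 0.1]
grip_width: 0.238
```

```bash
python3 -c "
from h import *
p=st()['position']; d=p[:2]-c; print(d@xa,d@ya,p[2]-.115, st()['ft_force'])
crop('scene',230,190,130,95,6,'pics/s7.png')
cv2.imwrite('pics/w7.png',get_image('wrist')[:,:,::-1])
crop('top',270,150,120,100,6,'pics/t7.png')
"
```

```text
0.050043992687197565 0.07030380980486799 0.09621836380154795 [-1.06446058  0.18652268  0.07108627]
```

View pics/s7.png

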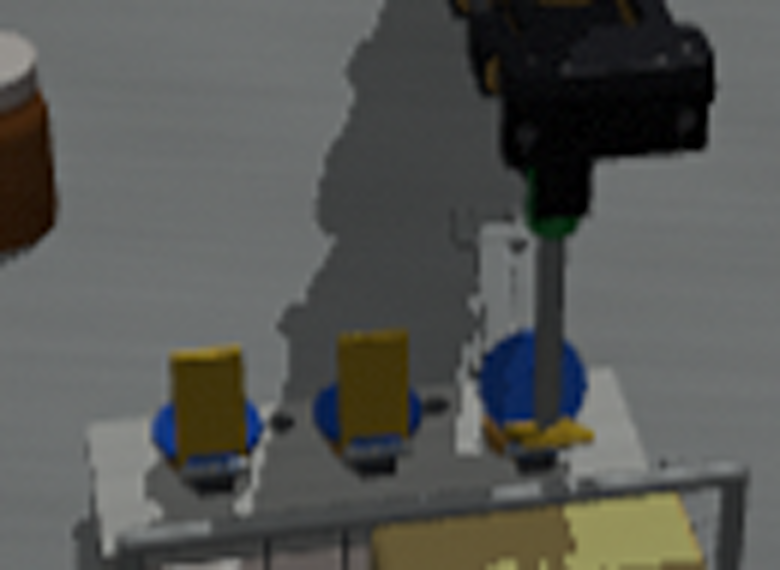

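View pics/w7.png

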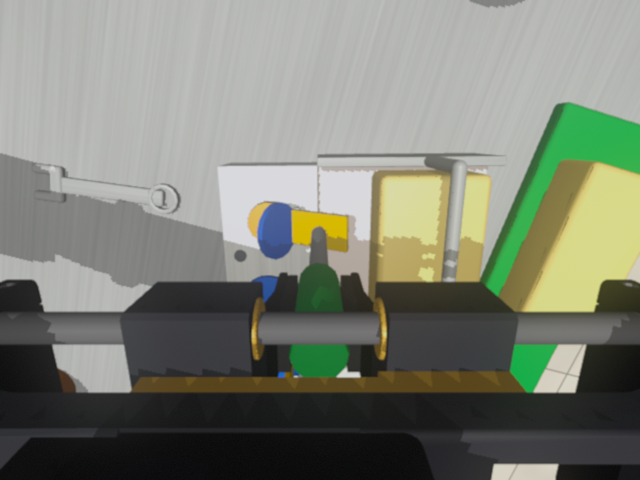

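```bash
python3 -c "
from h import *
def P(th,x,z): 
    r=np.array([x*np.cos(th)+z*np.sin(th), -x*np.sin(th)+z*np.cos(th)]); q=c+.07*ya+(.030+r[0])*xa; return [*q,.0665+r[1]]
for th in (.7,.8,.9,1.,1.1,1.15):
    f=lambda q:((px('scene',q)-[230,190]+.5)*6-.5).round(0)
    print(th,'near top',f(P(th,-.012,.055)),'far top',f(P(th,-.007,.055)),'disc far end',f(P(th,-.052,.0025)),'wrist near',px('wrist',P(th,-.012,.055)).round(0),px('wrist',P(th,-.052,.0025)).round(0))
"
```

```text
0.7 near top [546. 392.] far top [547. 403.] disc far end [516. 330.] wrist near [329. 240.] [248. 235.]
0.8 near top [548. 404.] far top [549. 416.] disc far end [518. 328.] wrist near [335. 239.] [251. 236.]
0.9 near top [550. 417.] far top [551. 429.] disc far end [520. 327.] wrist near [340. 237.] [256. 237.]
1.0 near top [552. 430.] far top [553. 442.] disc far end [522. 328.] wrist near [345. 236.] [261. 238.]
1.1 near top [553. 444.] far top [554. 456.] disc far end [524. 330.] wrist near [350. 235.] [266. 239.]
1.15 near top [554. 451.] far top [555. 462.] disc far end [525. 331.] wrist near [352. 234.] [269. 239.]
```

View pics/t7.png

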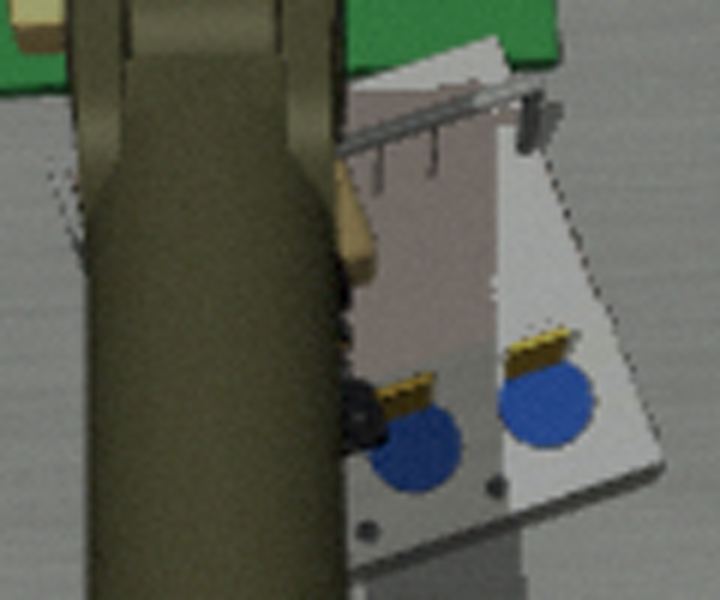

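Cap a is about 1.0 rad open: the lever top is at row 430–440 in the scene crop and column 348 in the wrist view, matching the 1.0–1.05 rad prediction. Caps b and c are shut. I'll hold for half a second to check it stays put.

Call:
carry_out(commands=[{"tx":0.0,"ty":0.0,"tz":0.0,"rx":0.0,"ry":0.0,"rz":0.0,"jaw":0.1},{"tx":0.0,"ty":0.0,"tz":0.0,"rx":0.0,"ry":0.0,"rz":0.0,"jaw":0.1},{"tx":0.0,"ty":0.0,"tz":0.0,"rx":0.0,"ry":0.0,"rz":0.0,"jaw":0.1},{"tx":0.0,"ty":0.0,"tz":0.0,"rx":0.0,"ry":0.0,"rz":0.0,"jaw":0.1}], grip_force=60)

```text
time: 11.12
position: [0.629, 0.0322, 0.2112]
tool_rot: [1.9, 2.502, 0.001]
ft_force: [0.6, 0.2, 0.8]
grip_width: 0.242
```

```bash
python3 -c "
from h import *
print(st()['ft_force'],st()['grip_width'])
n=get_image('scene')[:,:,::-1].copy(); cv2.imwrite('pics/s8.png',cv2.resize(n[190:285,230:360],None,fx=6,fy=6,interpolation=2))
a=cv2.imread('pics/s7.png').astype(int); b=cv2.imread('pics/s8.png').astype(int); print('diff',abs(a-b)[300:].mean(),abs(a-b)[300:].max())
o=cv2.imread('pics/scene0.png'); d=abs(o.astype(int)-n).max(2); cv2.imwrite('pics/s8f.png',n)
"
```

```text
[0.60164386 0.17992573 0.75325389] 0.24156912606846637
diff 0.7514324153213042 49
```

View pics/s8f.png

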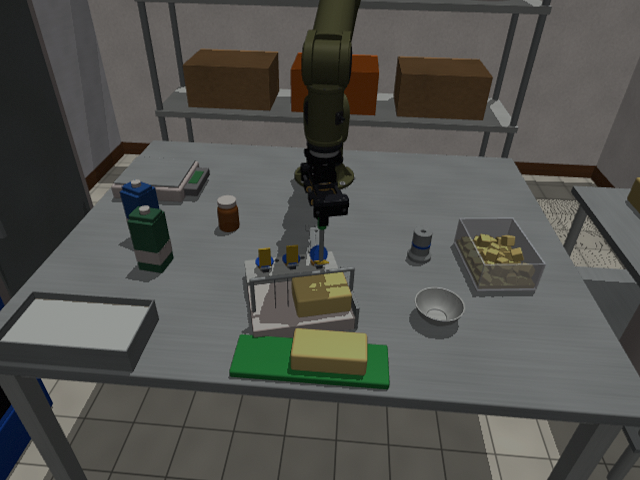

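The pose is steady, cap a at (319,252) is still open, and the bystanders are where they started. I'll hand the job in.

```bash
python3 -c "
from bench import ctrl
print(ctrl.close_job())"
```

```text
the job is handed in; nothing more can be done
None
```

I drew the rod out of its holder and tapped bolt a first. It was the loose one, so I never tapped b or c. I then pushed lever a over and handed the job in at about 11 s, with the rod still gripped and holding the cap open. No verdict was reported.

- **Bolt a:** in the scene camera, its lever sank 2.5 px, which is about 8 mm. The push met 8.6 N at the stop, and the bolt stayed down. Levers b and c moved no more than 0.15 px.
- **Cap a:** from the lever's position in two cameras it stood about 1.0 rad open, and it held through a half-second check. In the last pictures caps b and c were shut and the bystanders looked unmoved.
- **Grip:** the reading was 21 mm on the 22 mm handle, with the grip set to 60 N.
- **Weak or disagreeing checks:**
  - The wrist force was too noisy (about ±1 N) to confirm the 1 to 2 N push on the lever. I know the rod was pressing only because the spring-loaded cap stayed open.
  - The camera estimates of the cutter's position differed by up to about 3 mm.

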